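Tip the screw carton flat in its taped place and shut the chest drawer

ROBOT

A 6-joint arm with a two-finger parallel gripper is mounted at the origin on the work surface. World frame = base frame: x ahead of the robot, y to its left, z up, the work surface at z = 0. Lengths are in mm, angles in rad, forces in N, time in s.
With the tool pointing down it reaches from about 350 to 975 mm from the base axis. Payload 7.1 kg.
Tool frame: the origin (TCP) lies between the finger pads; the fingertips stand 19 mm ahead of it and the grasp point (between the pads) is the TCP (ctrl.finger_overhang is the distance from the TCP to the fingertips, in mm); z points along the fingers, y is the line along which they close (so a half turn about z gives the same grasp; the last joint's range is limited). The gripper opens to 88 mm and grips with 3 to 60 N. Pads are 20 mm wide; open, the fingers measure 115 mm over their backs; the gripper's body (75 mm by 178 mm) begins 61 mm behind the grasp point.
Start: joints at [-0.019, 0.423, 1.63, -0, 1.089, -0.019], TCP at [624.984, 0.026, 241.675] pointing down, gripper open.
Joint ranges: [-3, 3], [-0.9, 2.11], [0.09, 2.58], [-1.31, 4.45], [0.11, 2.69], [-2.54, 2.54]. Speed limits (rad/s): [2.39, 2.39, 3.01, 3.14, 3.14, 3.14].

INTERFACE

Orientations are given as a rotation vector (axis times angle).
In Python, from workcell import ctrl gives the robot as it stands. The module is installed in compiled form; this text tells all that it offers.
- The arm moves only by the tool arm_command, never from a script. Its argument "rows" is one flat list of numbers, 7 for each row, row after row: the turn, a rotation vector about the tool's x, y, z scaled (see below), then the shift along the tool's x, y, z scaled (see below), then the opening, from -1 (shut) to 1 (fully open). A call has 1 to 5 rows; each row is the pose to reach, as a shift and turn from the pose commanded when the call began, along the tool's axes at that moment, turning the shorter way round; what a row does not reach only later rows make up. The controller multiplies each number of a shift by 80 mm and each number of a turn by 180 degrees. A row lasts 1/10 s, in which the tool goes at most 50 mm and 8.59 degrees, less where a joint would pass 70% of its speed; a pose out of reach is approached as far as the arm can. A call with a number of a shift or a turn outside -1 to 1 is refused whole. A call with a gripper value outside its range is refused whole. The fingers move at their own pace and stop on an object; the grip force is fixed at half the most. Time passes only in rows, so rows that repeat a pose let the fingers close. It gives the time, the measured TCP pose, the force, the opening and the grip force at its end, in the units of the state.
- ctrl.get_obs(): the state, without advancing time (a new reading comes with each control period).
- ctrl.get_image(name): name is "scene" or "side" or "wrist"; returns (picture, depth): 400x640x3 uint8, red, green, blue; 400x640 float32, mm along the optical axis (not along the pixel's ray), 0 where there is no reading.
- ctrl.camera_params(name): a dict with "camera_matrix" (3x3 intrinsics, pixels), "world_to_cam" (4x4, takes a point from world to camera coordinates); the wrist camera has in their place "tool_from_camera" (4x4, takes a point from camera to tool coordinates, whose origin is the TCP and whose axes are the flange's). Camera axes: x right, y down, z forward; pixel columns grow to the right and rows downward; lengths in mm; the calibration is good to about 2 mm. A picture is of the moment at which its call begins: read the wrist's pose just before it. camera_params takes no time and is no camera call.
- ctrl.close_job(): hands the job in; it is judged then, once.
The state is a dict: "t": time; "qpos": joint angles; "qvel": joint speeds; "joint_torque": joint torques, N m; "ee_pos": TCP position; "orientation": TCP orientation; "ft_force": force on the tool from outside, world axes, zero at the start; "moment": the same for the moment, N m; "width": finger opening in mm; "grasp_force": force on a finger pad.
Only numpy, scipy, OpenCV 4.12 (cv2) and the standard library are available. Lean on these libraries where they do the work, as an engineer would, in place of code of your own. Each camera call takes 0.05 s, during which the arm holds its last target. There are 200 camera calls.

TASK

The red-banded carton of screws is standing on end in the open top drawer, too tall for the drawer to shut. Push it over with a light fingertip push so that it drops flat inside the yellow tape outline on the drawer floor, then push the drawer fully shut. Just push - do not pinch or lift anything - and leave the knife where it lies in the drawer and the things on the bench as they are.

Things in the scene. Friction and masses are not known exactly. Their poses are not given: they have to be found in the camera images.
- carton: brown cardboard carton, red band near the top, full of screws (0.3 to 0.6 kg): 90 mm along its x, 60 along its y, 130 tall (z). Origin: centre of its underside. It starts upright just beyond one end (left or right) of the outline, its y along the outline's length, its inner foot just over the tape; tipped inward over that foot it lands in the outline and lies 60 mm high.
- carton_mid (a point): the middle of the carton (65 mm above its origin along its z)
- carton_foot_a (a point): point on the carton midway through its 60 mm thickness: underside edge at own x = -45 mm, z = 0 mm
- carton_foot_b (a point): point on the carton midway through its 60 mm thickness: underside edge at own x = +45 mm, z = 0 mm
- carton_top_a (a point): point on the carton midway through its 60 mm thickness: top edge at own x = -45 mm, z = 130 mm
- carton_top_b (a point): point on the carton midway through its 60 mm thickness: top edge at own x = +45 mm, z = 130 mm
- outline (a point): middle of the yellow tape outline on the top drawer's black floor, 105 mm above the bench; moves with the drawer. x points into the chest (as the drawer shuts), y across the drawer, z up. Outside size over the 10 mm tape: 148 mm (x) by 256 mm (y). Drawer inside: y -191 to 191, x -92 to 178; side and back walls 50 mm above the floor, front panel 74 mm high and 16 mm thick.
- pull (a point): middle of the front edge of the top drawer's full-width aluminium pull (412 mm long, 14 mm high, standing 15 mm out from the flat grey front panel), 172 mm above the bench and 123 mm in front of the middle of the outline; axes as the outline's. Pushing here shuts the drawer.
- top_drawer (a joint): opening of the top drawer in m: 0 fully shut, 0.19 to 0.21 at the start, 0.21 at its outer stop. It slides to the robot's side as it opens, takes about 3 N to slide and stays where it is left.
- chest: dark steel bench chest with wooden top and two drawers, fixed; 320 mm deep (x), 440 wide (y; top board 450), 200 high. Origin on the bench under the middle of its front face (the face with the drawers); x points from front to back. Above the top drawer's floor there are 77 mm of room inside: a lying carton goes in, a standing one does not. The lower drawer is locked.
- knife: orange utility knife, 150 x 28 x 18 mm, lying along the drawer (its x) just beyond the other end of the outline from the carton. Origin at the centre of its underside.
- drill: green and black cordless drill standing on its battery on the bench beside the chest, 200 mm high, 220 mm long from the tip of its bit (own -x) to its back. Origin under the battery, 118 x 78 mm.
- spray_can: blue spray can standing on the bench beside the chest, 66 mm across, 190 mm high. Origin at the centre of its underside.
- tape_measure: yellow and black tape measure standing on the bench beside the chest, 78 x 42 x 55 mm. Origin at the centre of its underside.
Things that resemble listed ones, but are neither listed nor needed, are in the scene too. What is shaped like the carton but green is not meant.

How it is judged (in metres and radians):
On the way, in this order (a step that is already met when the one before it is completed fails the run):
1. the carton has come to rest flat inside the tape outline, with the drawer still open (x of carton_foot_a in the frame of outline between -0.075 and 0.075 m and y of carton_foot_a in the frame of outline between -0.129 and 0.129 m and x of carton_foot_b in the frame of outline between -0.075 and 0.075 m and y of carton_foot_b in the frame of outline between -0.129 and 0.129 m and x of carton_top_a in the frame of outline between -0.075 and 0.075 m and y of carton_top_a in the frame of outline between -0.129 and 0.129 m and x of carton_top_b in the frame of outline between -0.075 and 0.075 m and y of carton_top_b in the frame of outline between -0.129 and 0.129 m and angle between carton's own z axis and vertical between 1.52 and 1.62 rad and z of carton_mid in the frame of outline between 0.024 and 0.036 m and linear speed of carton below 0.02 m/s and angular speed of carton below 0.1 rad/s and value of joint top_drawer above 0.1 m), for 0.2 s.
2. the drawer is fully shut (value of joint top_drawer below 0.006 m), for 0.2 s.
At the end, for the whole second after the job is handed in: The top drawer is shut (within 6 mm) and in it the carton rests flat on a 90 x 130 mm face, all of it inside the outer edge of the tape outline (1 mm over at most), at rest (x of carton_foot_a in the frame of outline between -0.075 and 0.075 m and y of carton_foot_a in the frame of outline between -0.129 and 0.129 m and x of carton_foot_b in the frame of outline between -0.075 and 0.075 m and y of carton_foot_b in the frame of outline between -0.129 and 0.129 m and x of carton_top_a in the frame of outline between -0.075 and 0.075 m and y of carton_top_a in the frame of outline between -0.129 and 0.129 m and x of carton_top_b in the frame of outline between -0.075 and 0.075 m and y of carton_top_b in the frame of outline between -0.129 and 0.129 m and angle between carton's own z axis and vertical between 1.52 and 1.62 rad and z of carton_mid in the frame of outline between 0.024 and 0.036 m and linear speed of carton below 0.02 m/s and angular speed of carton below 0.1 rad/s and value of joint top_drawer below 0.006 m); the robot touches nothing.
It fails at once if the carton is lifted or carried (its middle more than 95 mm above the drawer floor) (z of carton_mid in the frame of outline above 0.095 m).
It fails at once if the carton or the knife is pinched or pressed hard (over 20 N from the fingers) (contact force between the fingers and carton above 20 N or contact force between the fingers and knife above 20 N).
It fails at once if the knife is lifted or pushed out of its place (raised 40 mm, or shifted about 25 mm sideways or 45 mm lengthwise) (z of knife in the frame of outline above 0.04 m or y of knife in the frame of outline between -0.115 and 0.115 m or x of knife in the frame of outline above 0.05 m or x of knife in the frame of outline below -0.05 m).
It fails at once if something on the bench is moved more than 30 mm or knocked over (distance of any of drill, spray_can, tape_measure from where it was at the start of the episode above 0.03 m or angle between any of drill, spray_can, tape_measure's own z axis and vertical above 0.35 rad).
It also fails if it takes over 48 s, if anything falls off the work surface, if the arm or the gripper's body presses on something with over 40 N, if the wrist force passes 120 N, or if a joint passes its speed limit or range.

## Working session

There is one attempt and no reset: what is moved stays moved. The work goes in short steps, Python scripts to look and compute and a tool call to move; the robot and the scene stay as the last step left them, time stands still between calls to the robot, and variables do not carry over. Pictures are saved under pics/ and viewed, at most 10 in all, crops included, and the job is handed in when it is done.

Besides the shell and the picture viewer there is one more tool, called by a JSON object that holds its "name" and its "arguments", one argument or row to a line. arm_command: Moves the arm, as the interface text tells. Shifts and turns lie within -1 to 1; 1 stands for 80 mm of shift or 180 degrees of turn. Its arguments: {"type":"object","properties":{"rows":{"type":"array","items":{"type":"number"}}},"required":["rows"]}

```bash
mkdir -p pics
cat > h.py <<'E'
import numpy as np, cv2
from workcell import ctrl
from scipy.spatial.transform import Rotation as R
def snap(n,f):
    o=ctrl.get_obs(); im,d=ctrl.get_image(n); cv2.imwrite('pics/'+f+'.png',im[:,:,::-1]); 
    p=ctrl.camera_params(n); K=np.array(p['camera_matrix'])
    if n=='wrist':
        T=np.eye(4);T[:3,:3]=R.from_rotvec(o['orientation']).as_matrix();T[:3,3]=o['ee_pos'];T=T@np.array(p['tool_from_camera'])
    else: T=np.linalg.inv(np.array(p['world_to_cam']))
    v,u=np.mgrid[:400,:640]; P=np.stack([(u-K[0,2])/K[0,0]*d,(v-K[1,2])/K[1,1]*d,d],-1)
    W=P@T[:3,:3].T+T[:3,3]; W[d==0]=np.nan
    np.savez('pics/'+f+'.npz',im=im,W=W); return im,W
E
python3 - <<'E'
from h import *
for n in ('scene','side'): snap(n,n+'0')
a=cv2.imread('pics/scene0.png');b=cv2.imread('pics/side0.png')
o=ctrl.get_obs();print(o['t'],o['ee_pos'],o['orientation'],o['width'])
E
```

```text
0.1 [6.24531490e+02 2.06908407e-02 2.40969648e+02] [-2.22075180e+00 -2.22069975e+00  1.50022522e-03] 88.09462217708489
```

View pics/scene0.png

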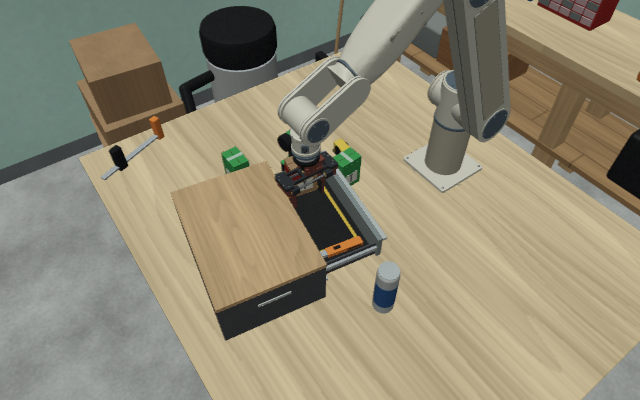

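View pics/side0.png

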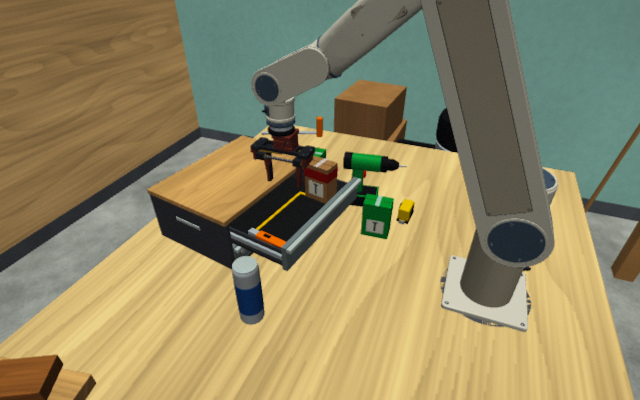

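The scene view shows the drawer at about (330,215), the knife at (345,247) and the can at (385,285). The side view shows the carton standing at (320,180) at the far end, near the gripper, with the drill and tape measure beyond it.

Run:
```python
from h import *
for n in ('scene0','side0'):
    z=np.load('pics/'+n+'.npz');im=z['im'];W=z['W'];h=cv2.cvtColor(im,cv2.COLOR_RGB2HSV);H,S,V=[h[...,i].astype(int) for i in range(3)]
    Z=W[...,2];X=W[...,0]
    def rep(t,m):
        m=m&np.isfinite(Z)
        P=W[m]
        if len(P)<8: print(n,t,len(P));return
        r=cv2.minAreaRect(P[:,:2].astype(np.float32)); print(n,t,len(P),'med',np.median(P,0).round(),'lo',np.percentile(P,2,0).round(),'hi',np.percentile(P,98,0).round(),'rect',np.round(r[0]),np.round(r[1]),round(r[2],1))
    rep('knife',(H>5)&(H<15)&(S>200)&(V>120)&(Z>100)&(Z<135)&(X>400))
    rep('tape',(H>20)&(H<32)&(S>180)&(V>120)&(abs(Z-105)<6)&(X>400))
    red=((H<5)|(H>174))&(S>150)&(V>70)&(Z>150)&(Z<240)&(X>400); rep('red',red)
    rep('top',(abs(Z-235)<5)&(X>450)&(X<900)&(H<25)&(S>40))
    rep('woodtop',(abs(Z-200)<4)&(X>500))
    rep('pull',(abs(Z-179)<3)&(X>350)&(S<60))
    rep('green',(H>50)&(H<80)&(S>150)&(Z>10)&(X>300))
    rep('blue',(H>100)&(H<125)&(S>150)&(Z>10)&(X>300)&(Z<200))
```

```text
scene0 knife 0
scene0 tape 0
scene0 red 35 med [ 601. -113.  200.] lo [ 583. -163.  189.] hi [ 608. -105.  218.] rect [ 602. -131.] [25. 59.] 19.1
scene0 top 119 med [ 594. -136.  235.] lo [ 575. -168.  230.] hi [679.  12. 239.] rect [627. -78.] [106. 188.] 0.1
scene0 woodtop 12161 med [841.  -0. 200.] lo [ 667. -255.  197.] hi [1000.  189.  204.] rect [ 791. -747.] [ 541. 2217.] 2.5
scene0 pull 707 med [500.  88. 179.] lo [  457. -1828.   176.] hi [1048.  351.  182.] rect [ 765. -744.] [ 600. 2218.] 2.8
scene0 green 538 med [ 392. -147.  119.] lo [ 319. -403.   49.] hi [ 713. -111.  136.] rect [ 517. -259.] [116. 490.] 54.5
scene0 blue 340 med [601. 346.  90.] lo [569. 315.  46.] hi [612. 358. 133.] rect [595. 342.] [24. 61.] 45.2
side0 knife 225 med [602. 149. 123.] lo [ 560. -767.  102.] hi [815. 164. 127.] rect [ 723. -295.] [ 90. 979.] 15.3
side0 tape 165 med [651.  -7. 107.] lo [ 620. -129.  104.] hi [673. 102. 110.] rect [651. -15.] [241.  24.] 76.9
side0 red 184 med [ 562. -105.  204.] lo [ 524. -118.  188.] hi [604. -96. 218.] rect [ 551. -111.] [101.  48.] 17.6
side0 top 264 med [ 551. -124.  236.] lo [ 512. -162.  231.] hi [671.  10. 239.] rect [588. -67.] [220.  97.] 65.0
side0 woodtop 6698 med [837.  19. 201.] lo [  635. -1821.   197.] hi [2457.  193.  203.] rect [1490. -824.] [1977. 2073.] 0.0
side0 pull 984 med [488.  79. 180.] lo [ 435. -264.  176.] hi [580. 352. 182.] rect [618. -50.] [701. 469.] 64.1
side0 green 1491 med [ 397. -162.  130.] lo [ 316. -400.   16.] hi [ 659. -112.  201.] rect [ 491. -223.] [320. 453.] 10.9
side0 blue 618 med [555. 349.  90.] lo [542. 316.  43.] hi [588. 357. 133.] rect [560. 340.] [62. 25.] 42.4
```

Run:
```python
from h import *
snap('wrist','wrist0')
z=np.load('pics/side0.npz');W=z['W'];im=z['im'];h=cv2.cvtColor(im,cv2.COLOR_RGB2HSV).astype(int);Z=W[...,2];X=W[...,0];Y=W[...,1]
def line(m,t):
    P=W[m][:,:2].astype(np.float32); l=cv2.fitLine(P,cv2.DIST_HUBER,0,.01,.01).ravel(); a=np.degrees(np.arctan2(-l[0]*np.sign(l[1]),abs(l[1])));d=(P-l[2:])@l[:2]; r=np.abs((P-l[2:])@[l[1],-l[0]])
    print(t,len(P),'yaw',a.round(2),'mid',l[2:],'ends',l[2:]+l[:2]*d.min(),l[2:]+l[:2]*d.max(),'res',np.percentile(r,[50,95]))
line((h[...,0]>20)&(h[...,0]<32)&(h[...,1]>180)&(abs(Z-105)<6)&(X>400)&(X<800),'tape')
p=(abs(Z-179)<3)&(X>420)&(X<620)&(Y<200)&(Y>-290)&(h[...,1]<60); line(p,'pull')
z=np.load('pics/scene0.npz');W=z['W'];im=z['im'];Z=W[...,2];X=W[...,0];Y=W[...,1]
P=W[(abs(Z-200)<3)&(X>600)&(X<1150)&(abs(Y)<400)][:,:2].astype(np.float32);print('topboard',cv2.minAreaRect(P))
```

```text
tape 227 yaw -10.11 mid [651.32184   -6.718665] ends [ 628.2495  -136.06876] [671.157   104.48264] res [3.54741096 9.1712225 ]
pull 804 yaw -9.64 mid [481.1601   36.17513] ends [ 431.2174 -257.777 ] [509.14987 200.91708] res [ 8.1228137  14.96606154]
topboard ((803.2982177734375, -29.859710693359375), (453.6766052246094, 370.3313903808594), 80.33190155029297)
```

View pics/wrist0.png

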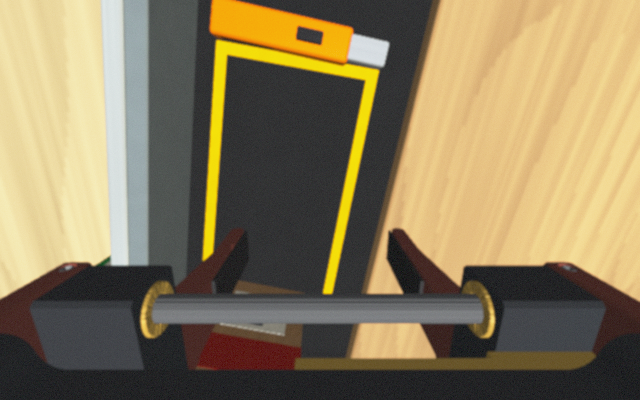

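The wrist view shows the outline's knife end clearly, with its corners near (220,45) and (375,70). The knife lies beyond it and the carton's red-banded top is at the bottom, about (255,340).

Run:
```python
from h import *
from scipy.optimize import least_squares
z=np.load('pics/wrist0.npz');W=z['W'];im=z['im'];h=cv2.cvtColor(im,cv2.COLOR_RGB2HSV).astype(int);Z=W[...,2]
P=W[(h[...,0]>22)&(h[...,0]<32)&(h[...,1]>180)&(h[...,2]>150)&(abs(Z-105)<6)][:,:2]
f=lambda p:(lambda l:np.minimum(np.abs(np.abs(l[:,0])-69),np.abs(l[:,1]-123)))((P-p[:2])@np.array([[np.cos(p[2]),-np.sin(p[2])],[np.sin(p[2]),np.cos(p[2])]]))
r=least_squares(f,[590,0,-.172],loss='soft_l1',x_scale=[1,1,.01]);c=r.x;print('outline',c[:2],np.degrees(c[2]),len(P),np.median(f(c)))
A=np.array([[np.cos(c[2]),-np.sin(c[2])],[np.sin(c[2]),np.cos(c[2])]])
np.save('fr.npy',c)
for n in ('scene0','side0','wrist0'):
    z=np.load('pics/'+n+'.npz');W=z['W'];im=z['im'];h=cv2.cvtColor(im,cv2.COLOR_RGB2HSV).astype(int);Z=W[...,2];L=(W[...,:2]-c[:2])@A
    H,S=h[...,0],h[...,1]
    def rep(t,m):
        if m.sum()>8: print(n,t,m.sum(),'x',np.percentile(L[m][:,0],[1,50,99]).round(),'y',np.percentile(L[m][:,1],[1,50,99]).round(),'z',np.percentile(Z[m],[1,99]).round())
    inb=(abs(L[...,0])<90)&(L[...,1]<-100)&(L[...,1]>-215)
    rep('cartontop',inb&(abs(Z-235)<4))
    rep('red',inb&((H<5)|(H>174))&(S>150)&(Z>185)&(Z<232))
    rep('knife',(H>8)&(H<20)&(S>200)&(abs(Z-115)<12)&(abs(L[...,0])<100)&(L[...,1]>100)&(L[...,1]<190))
    rep('pull',(abs(Z-179)<2)&(L[...,0]<-80)&(L[...,0]>-160)&(abs(L[...,1])<200))
    rep('bench things right',(L[...,1]<-215)&(L[...,1]>-480)&(Z>20)&(abs(L[...,0])<300))
    rep('green front',(L[...,0]<-130)&(L[...,0]>-300)&(Z>20)&(Z<140)&(abs(L[...,1])<300))
    rep('topboard',(abs(Z-200)<2)&(L[...,0]>60)&(L[...,0]<500)&(abs(L[...,1])<240))
```

```text
outline [585.90546034   5.60439883] -9.666828967590082 6804 2.6793608900202486
scene0 cartontop 99 x [17. 32. 45.] y [-174. -145. -118.] z [231. 239.]
scene0 red 43 x [14. 38. 45.] y [-177. -116. -108.] z [189. 221.]
scene0 pull 415 x [-121. -105.  -90.] y [-94.  67. 197.] z [177. 181.]
scene0 bench things right 1057 x [-266.  137.  281.] y [-400. -321. -215.] z [ 28. 203.]
scene0 green front 664 x [-252. -202. -153.] y [-297. -164. -146.] z [ 24. 136.]
scene0 topboard 7835 x [ 90. 255. 402.] y [-216.   41.  223.] z [198. 202.]
side0 cartontop 261 x [-48. -11.  37.] y [-171. -141. -109.] z [231. 239.]
side0 red 270 x [-50. -21.  43.] y [-167. -114. -109.] z [187. 218.]
side0 knife 231 x [-52. -10.  39.] y [109. 145. 156.] z [105. 127.]
side0 pull 717 x [-124. -108.  -93.] y [-194.   43.  197.] z [177. 181.]
side0 bench things right 1633 x [-274.  -94.  155.] y [-397. -314. -222.] z [ 23. 203.]
side0 green front 1202 x [-272. -209. -156.] y [-294. -164. -146.] z [ 22. 134.]
side0 topboard 4986 x [ 85. 235. 400.] y [-189.   79.  223.] z [198. 202.]
wrist0 red 2650 x [-32.  -1.  41.] y [-114. -112. -110.] z [187. 219.]
wrist0 knife 1213 x [-80. -12.  42.] y [126. 130. 161.] z [105. 126.]
wrist0 pull 11421 x [-121. -106.  -91.] y [-60.  50. 127.] z [177. 181.]
wrist0 green front 70 x [-245. -237. -223.] y [-167. -165. -161.] z [21. 41.]
wrist0 topboard 64534 x [ 85. 156. 268.] y [-91.  80. 164.] z [199. 202.]
```

{"name": "arm_command", "arguments": {
  "rows": [0,0,0.027,0,0,-0.4,-1,0,0,0.054,0,0,-0.75,-1,0,0,0.054,0,0,-0.75,-1]
}}

```text
t: 0.45
ee_pos: [627.0, 0.0, 305.6]
orientation: [2.4, 2.02, 0.008]
ft_force: [1.2, -0.5, 1.0]
width: 67.4
grasp_force: 0.0
```

{"name": "arm_command", "arguments": {
  "rows": [0,0,0,-0.5,-0.1,0,-1,0,0,0,-1,-0.2,0,-1]
}}

```text
t: 0.65
ee_pos: [595.1, -76.1, 300.8]
orientation: [-2.397, -2.029, 0.001]
ft_force: [0.1, -0.5, 0.8]
width: 51.2
grasp_force: 0.0
```

{"name": "arm_command", "arguments": {
  "rows": [0,0,0,-0.5,-0.1,0,-1,0,0,0,-1,-0.2,0,-1]
}}

```text
t: 0.85
ee_pos: [565.2, -153.3, 300.6]
orientation: [-2.399, -2.027, 0.001]
ft_force: [0.1, -0.0, 0.2]
width: 35.2
grasp_force: 0.0
```

{"name": "arm_command", "arguments": {
  "rows": [0,0,0,-0.4,-0.05,0,-1,0,0,0,-0.7,-0.1,0,-1,0,0,0,-0.7,-0.1,0,-1,0,0,0,-0.7,-0.1,0,-1]
}}

```text
t: 1.25
ee_pos: [548.6, -206.1, 300.9]
orientation: [-2.401, -2.024, 0.0]
ft_force: [0.4, -0.0, -0.4]
width: 3.2
grasp_force: 0.0
```

```bash
cat > loc.py <<'E'
from h import *
c=np.load('fr.npy');A=np.array([[np.cos(c[2]),-np.sin(c[2])],[np.sin(c[2]),np.cos(c[2])]])
o=ctrl.get_obs();print(o['t'],'local',((o['ee_pos'][:2]-c[:2])@A).round(1),'z',o['ee_pos'][2].round(1),'F',np.round(o['ft_force'],1),o['width'],R.from_rotvec(o['orientation']).as_matrix().round(3).tolist())
E
python3 loc.py; python3 -c "
from h import *
snap('side','side1')"
```

```text
1.25 local [  -1.2 -215. ] z 300.9 F [ 0.4 -0.  -0.4] 3.213015617550135 [[0.17, 0.986, -0.001], [0.986, -0.17, 0.001], [0.001, -0.001, -1.0]]
```

View pics/side1.png

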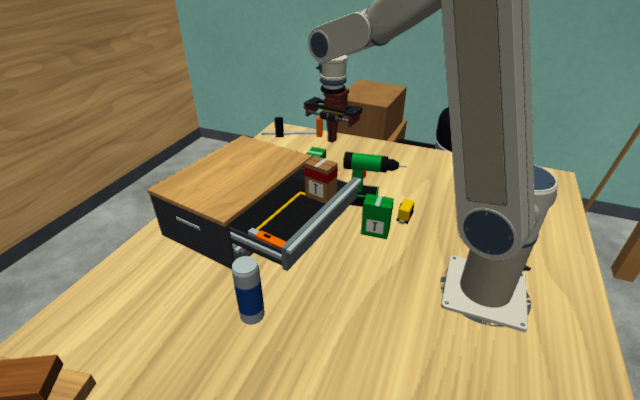

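The gripper is now behind the carton at local y -215, and the carton (320,180) is still standing. Next I lower the gripper and push gently.

{"name": "arm_command", "arguments": {
  "rows": [0,0,0,0,0,0.4,-1,0,0,0,0,0,0.84,-1,0,0,0,0,0,0.84,-1]
}}

```text
t: 1.6
ee_pos: [546.7, -203.7, 230.1]
orientation: [-2.394, -2.023, 0.006]
ft_force: [-0.7, 0.4, 0.9]
width: 0.6
grasp_force: 0.0
```

{"name": "arm_command", "arguments": {
  "rows": [0,0,0,0.1,0,0,-1,0,0,0,0.2,0,0,-1,0,0,0,0.27,0,0,-1,0,0,0,0.34,0,0,-1,0,0,0,0.41,0,0,-1]
}}

```text
t: 2.1
ee_pos: [555.2, -173.4, 235.5]
orientation: [2.4, 2.025, 0.001]
ft_force: [-0.2, -2.5, 2.3]
width: 0.4
grasp_force: 1.0
```

{"name": "arm_command", "arguments": {
  "rows": [0,0,0,0.06,0,0,-1,0,0,0,0.12,0,0,-1,0,0,0,0.18,0,0,-1,0,0,0,0.24,0,0,-1,0,0,0,0.3,0,0,-1]
}}

```text
t: 2.6
ee_pos: [558.7, -149.7, 234.4]
orientation: [-2.402, -2.025, 0.0]
ft_force: [-0.1, -0.3, 1.2]
width: 0.5
grasp_force: 0.5
```

```bash
python3 loc.py; python3 -c "
from h import *
snap('side','side2')
im=cv2.imread('pics/side2.png');cv2.imwrite('pics/side2c.png',cv2.resize(im[90:290,200:440],None,fx=2.5,fy=2.5))"
```

```text
2.6 local [  -0.7 -157.7] z 234.4 F [-0.1 -0.3  1.2] 0.49724335553197924 [[0.169, 0.986, -0.0], [0.986, -0.169, 0.0], [0.0, -0.0, -1.0]]
```

View pics/side2c.png

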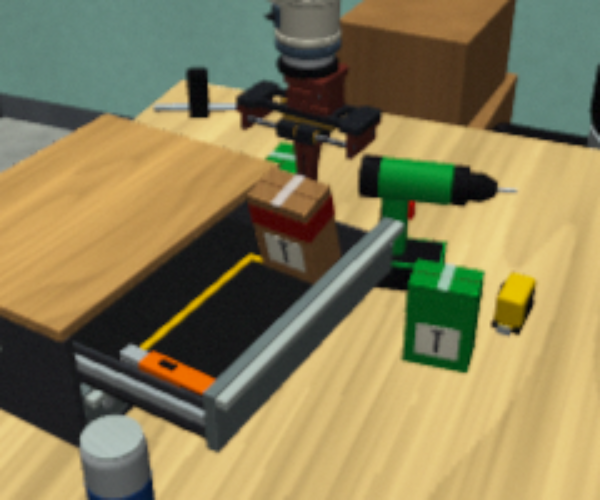

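The carton (crop 295,225) is tilting inward under a small force, so I keep going.

{"name": "arm_command", "arguments": {
  "rows": [0,0,0,0.06,0,0,-1,0,0,0,0.12,0,0,-1,0,0,0,0.18,0,0,-1,0,0,0,0.24,0,0,-1,0,0,0,0.3,0,0,-1]
}}

```text
t: 3.15
ee_pos: [562.7, -125.9, 234.3]
orientation: [-2.401, -2.025, 0.0]
ft_force: [0.7, -0.1, -0.2]
width: 0.4
grasp_force: 0.0
```

{"name": "arm_command", "arguments": {
  "rows": [0,0,0,0.06,0,0,-1,0,0,0,0.12,0,0,-1,0,0,0,0.12,0,0,-1,0,0,0,0.12,0,0,-1,0,0,0,0.12,0,0,-1]
}}

```text
t: 3.65
ee_pos: [564.4, -117.1, 234.5]
orientation: [2.402, 2.025, -0.0]
ft_force: [-0.1, 0.3, 0.2]
width: 0.8
grasp_force: 0.0
```

```bash
python3 loc.py; python3 -c "
from h import *
snap('side','side3')
im=cv2.imread('pics/side3.png');cv2.imwrite('pics/side3c.png',cv2.resize(im[90:290,200:440],None,fx=2.5,fy=2.5))"
```

```text
3.65 local [  -0.6 -124.6] z 234.5 F [-0.1  0.3  0.2] 0.7673159860563532 [[0.169, 0.986, 0.0], [0.986, -0.169, -0.0], [-0.0, 0.0, -1.0]]
```

View pics/side3c.png

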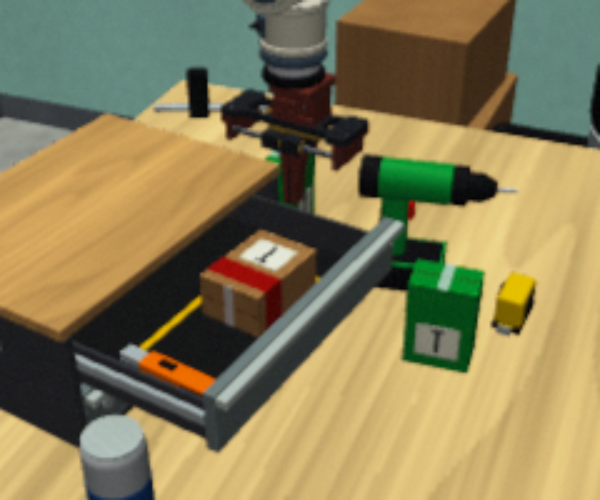

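The carton lies flat (crop 260,280). Next I check that it is inside the outline.

Run:
```python
from h import *
snap('scene','scene3')
c=np.load('fr.npy');A=np.array([[np.cos(c[2]),-np.sin(c[2])],[np.sin(c[2]),np.cos(c[2])]])
for n in('scene3','side3'):
    z=np.load('pics/'+n+'.npz');W=z['W'];h=cv2.cvtColor(z['im'],cv2.COLOR_RGB2HSV);Z=W[...,2];L=(W[...,:2]-c[:2])@A
    m=(abs(Z-165)<4)&(abs(L[...,0])<85)&(abs(L[...,1])<180);print(n,m.sum(),cv2.minAreaRect(L[m].astype(np.float32)),np.percentile(L[m],[2,98],0).round(),np.median(Z[m]))
    m=(abs(Z-179)<2)&(L[...,0]<-80)&(L[...,0]>-160)&(abs(L[...,1])<200);print('pull',np.percentile(L[m],[1,50,99],0).round())
```

```text
scene3 776 ((3.6827964782714844, -42.51066589355469), (133.9842071533203, 92.49504852294922), 88.35539245605469) [[ -40. -105.]
 [  48.   21.]] 165.61306722351992
pull [[-121. -192.]
 [-104.   35.]
 [ -90.  197.]]
side3 692 ((-0.5659866333007812, -43.54316711425781), (132.99813842773438, 95.633056640625), 86.13594818115234) [[ -44. -106.]
 [  45.   20.]] 166.12724326656956
pull [[-124. -194.]
 [-108.   40.]
 [ -93.  197.]]
```

It sits inside, at x about ±46 and y -108 to 22. Now I move to the front of the pull.

{"name": "arm_command", "arguments": {
  "rows": [0,0,0,0.35,-0.45,0,-1,0,0,0,0.75,-1,0,-1,0,0,0,0.75,-1,0,-1]
}}

```text
t: 4.05
ee_pos: [491.3, -42.0, 233.7]
orientation: [-2.398, -2.025, 0.004]
ft_force: [0.0, -0.2, -0.5]
width: 0.8
grasp_force: 0.0
```

{"name": "arm_command", "arguments": {
  "rows": [0,0,0,0.35,-0.45,0,-1,0,0,0,0.75,-1,0,-1,0,0,0,0.75,-1,0,-1]
}}

```text
t: 4.35
ee_pos: [423.4, 30.1, 234.1]
orientation: [-2.398, -2.026, 0.003]
ft_force: [-0.3, -0.1, 0.9]
width: 0.4
grasp_force: 0.0
```

{"name": "arm_command", "arguments": {
  "rows": [0,0,0,0,-0.15,0,-1,0,0,0,0,-0.15,0,-1,0,0,0,0,-0.15,0.35,-1,0,0,0,0,-0.15,0.68,-1,0,0,0,0,-0.15,0.68,-1]
}}

```text
t: 4.85
ee_pos: [414.1, 29.4, 177.9]
orientation: [-2.401, -2.022, 0.006]
ft_force: [-0.3, -0.2, -0.2]
width: 0.4
grasp_force: 0.0
```

```bash
python3 loc.py
```

```text
4.85 local [-173.4   -5.4] z 177.9 F [-0.3 -0.2 -0.2] 0.4280760390342695 [[0.17, 0.985, -0.005], [0.985, -0.17, -0.0], [-0.001, -0.005, -1.0]]
```

{"name": "arm_command", "arguments": {
  "rows": [0,0,0,0,0.15,0,-1,0,0,0,0,0.3,0,-1,0,0,0,0,0.38,0,-1,0,0,0,0,0.44,0,-1,0,0,0,0,0.5,0,-1]
}}

```text
t: 5.35
ee_pos: [455.0, 23.4, 180.5]
orientation: [2.402, 2.025, 0.0]
ft_force: [-10.2, 1.6, 8.2]
width: 0.6
grasp_force: 5.1
```

{"name": "arm_command", "arguments": {
  "rows": [0,0,0,0,0.07,0,-1,0,0,0,0,0.15,0,-1,0,0,0,0,0.23,0,-1,0,0,0,0,0.31,0,-1,0,0,0,0,0.4,0,-1]
}}

```text
t: 5.85
ee_pos: [486.4, 18.1, 180.0]
orientation: [-2.401, -2.025, 0.0]
ft_force: [-3.4, -0.6, 1.6]
width: 0.6
grasp_force: 1.5
```

{"name": "arm_command", "arguments": {
  "rows": [0,0,0,0,0.09,0,-1,0,0,0,0,0.18,0,-1,0,0,0,0,0.27,0,-1,0,0,0,0,0.36,0,-1,0,0,0,0,0.45,0,-1]
}}

```text
t: 6.35
ee_pos: [522.1, 12.0, 180.0]
orientation: [-2.402, -2.025, -0.0]
ft_force: [-2.3, 1.6, 0.4]
width: 0.6
grasp_force: 1.5
```

{"name": "arm_command", "arguments": {
  "rows": [0,0,0,0,0.09,0,-1,0,0,0,0,0.18,0,-1,0,0,0,0,0.27,0,-1,0,0,0,0,0.36,0,-1,0,0,0,0,0.45,0,-1]
}}

```text
t: 6.85
ee_pos: [557.6, 6.0, 180.0]
orientation: [-2.402, -2.025, -0.0]
ft_force: [-2.5, 2.7, 1.1]
width: 0.4
grasp_force: 1.5
```

```bash
python3 loc.py; python3 -c "
from h import *
snap('side','side4')
im=cv2.imread('pics/side4.png');cv2.imwrite('pics/side4c.png',cv2.resize(im[90:290,160:400],None,fx=2.5,fy=2.5))"
```

```text
6.85 local [-28.   -4.4] z 180.0 F [-2.5  2.7  1.1] 0.391443425303904 [[0.169, 0.986, -0.0], [0.986, -0.169, 0.0], [0.0, -0.0, -1.0]]
```

View pics/side4c.png

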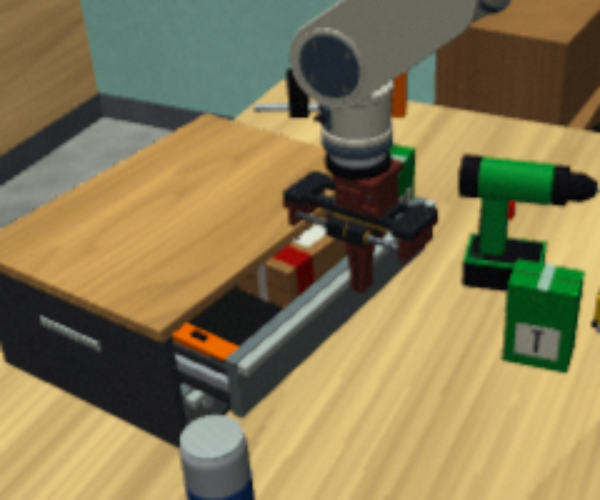

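The drawer is about half shut with the carton and knife riding along, so I continue.

{"name": "arm_command", "arguments": {
  "rows": [0,0,0,0,0.09,0,-1,0,0,0,0,0.18,0,-1,0,0,0,0,0.27,0,-1,0,0,0,0,0.36,0,-1,0,0,0,0,0.45,0,-1]
}}

```text
t: 7.4
ee_pos: [593.1, -0.2, 180.0]
orientation: [-2.402, -2.025, 0.0]
ft_force: [-3.0, 0.5, 1.4]
width: 0.4
grasp_force: 1.5
```

{"name": "arm_command", "arguments": {
  "rows": [0,0,0,0,0.09,0,-1,0,0,0,0,0.18,0,-1,0,0,0,0,0.26,0,-1,0,0,0,0,0.34,0,-1,0,0,0,0,0.4,0,-1]
}}

```text
t: 7.9
ee_pos: [624.6, -5.6, 180.0]
orientation: [2.402, 2.025, 0.0]
ft_force: [-1.9, 0.9, 0.6]
width: 0.5
grasp_force: 1.4
```

{"name": "arm_command", "arguments": {
  "rows": [0,0,0,0,0.05,0,-1,0,0,0,0,0.1,0,-1,0,0,0,0,0.15,0,-1]
}}

```text
t: 8.2
ee_pos: [636.0, -7.5, 180.0]
orientation: [-2.401, -2.025, 0.0]
ft_force: [-2.2, 1.0, 0.4]
width: 0.4
grasp_force: 1.4
```

```bash
python3 loc.py
```

```text
8.2 local [51.6 -4.5] z 180.0 F [-2.2  1.   0.4] 0.4378077749658921 [[0.169, 0.986, -0.0], [0.986, -0.169, 0.0], [-0.0, -0.0, -1.0]]
```

{"name": "arm_command", "arguments": {
  "rows": [0,0,0,0,0.04,0,-1,0,0,0,0,0.08,0,-1,0,0,0,0,0.11,0,-1]
}}

```text
t: 8.5
ee_pos: [644.3, -9.0, 180.0]
orientation: [-2.401, -2.025, 0.001]
ft_force: [-11.9, 3.1, 7.2]
width: 0.4
grasp_force: 6.0
```

{"name": "arm_command", "arguments": {
  "rows": [0,0,0,0,0.03,0,-1,0,0,0,0,0.05,0,-1]
}}

```text
t: 8.7
ee_pos: [644.4, -8.9, 180.0]
orientation: [-2.396, -2.02, 0.011]
ft_force: [-22.3, 4.0, 16.3]
width: 0.6
grasp_force: 11.9
```

The drawer has hit its stop: the force is rising with no travel. I hold briefly, then back off and check.

{"name": "arm_command", "arguments": {
  "rows": [0,0,0,0,0,0,-1,0,0,0,0,0,0,-1]
}}

```text
t: 8.9
ee_pos: [644.4, -9.0, 180.0]
orientation: [-2.396, -2.021, 0.01]
ft_force: [-19.4, 4.6, 12.1]
width: 0.6
grasp_force: 9.5
```

{"name": "arm_command", "arguments": {
  "rows": [0,0,0,0,-0.3,0,-1,0,0,0,0,-0.7,0,-1,0,0,0,0,-1,0,-1,0,0,0,0,-1,0,-1,0,0,0,0,-1,0,-1]
}}

```text
t: 9.4
ee_pos: [571.1, 3.7, 180.9]
orientation: [2.4, 2.024, 0.003]
ft_force: [0.8, -0.6, 0.5]
width: 0.2
grasp_force: 0.0
```

```bash
python3 loc.py
python3 - <<'E'
from h import *
snap('side','side5')
c=np.load('fr.npy');A=np.array([[np.cos(c[2]),-np.sin(c[2])],[np.sin(c[2]),np.cos(c[2])]])
z=np.load('pics/side5.npz');W=z['W'];h=cv2.cvtColor(z['im'],cv2.COLOR_RGB2HSV);Z=W[...,2];L=(W[...,:2]-c[:2])@A
for a,b in((179,'pull'),(200,'board')):
    m=(abs(Z-a)<2)&(L[...,0]>40)&(L[...,0]<300)&(abs(L[...,1])<200);print(b,m.sum(),np.percentile(L[m],[1,50],0).round(1))
im=cv2.imread('pics/side5.png');cv2.imwrite('pics/side5c.png',cv2.resize(im[90:290,120:440],None,fx=2.5,fy=2.5))
E
```

```text
9.4 local [-14.3  -4.3] z 180.9 F [ 0.8 -0.6  0.5] 0.24138182493722324 [[0.169, 0.986, 0.003], [0.986, -0.169, -0.0], [0.0, 0.003, -1.0]]
pull 311 [[ 67.1 -58.5]
 [ 77.9  87.2]]
board 3136 [[  84.6 -190. ]
 [ 196.4   62.7]]
```

View pics/side5c.png

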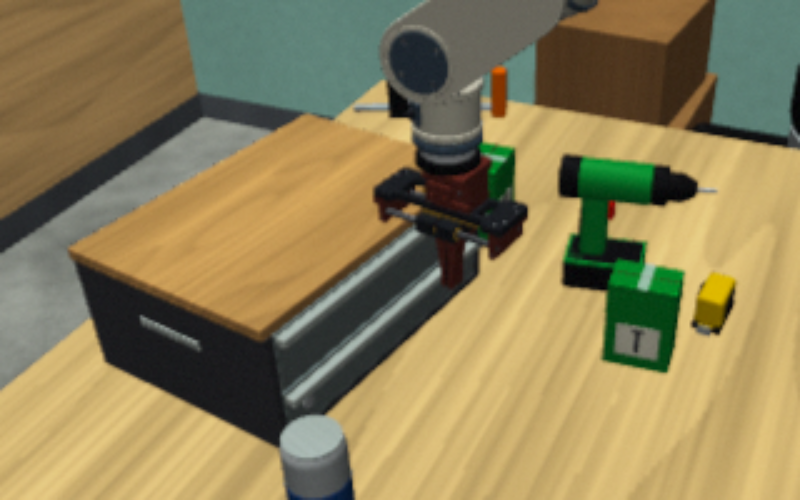

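The drawer front is flush with the locked lower one. The fingers are clear and nothing on the bench has moved.

```bash
python3 -c "
from workcell import ctrl
print(ctrl.close_job())"
```

```text
the job is handed in; nothing more can be done
None
```

The carton was tipped flat inside the yellow outline and measured there while the drawer was open; the drawer was then pushed to its stop, the fingers backed clear and the job handed in, with no verdict returned.

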